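# Build up the vial-case column in its corner carrier and weigh it down

## Task

Build up the column of vial cases in the aluminium carrier: put the deep case on the one already there and the shallow case on top of that, each pushed gently home against both upright stops so that the column stands square and flush. Then lift the steel hold-down weight off its hook and set it upright on the middle of the top case. Drop nothing, do not press the cases hard against the stops, and leave the glassware, spanner and vial rack where they are.

Things in the scene. Friction and masses are not known exactly. Their poses are not given: they have to be found in the camera images.
- carrier: fixed aluminium carrier: floor plate 150 (x) by 110 (y) by 10 mm and two upright stop plates, 6 mm thick, tops at z = 122 mm. Inner face of one at x = +55 (66 wide, centred on y = 0), of the other at y = +33 (90 long, centred on x = 0); -x and -y sides open. Origin at the plate's underside, below the centre of a case that touches both stops, long side along x. No finger fits between case and stop.
- foot_case: closed light grey plastic case, dark lid seam, dark latch at each short end, pale label on the lid; a plain block 110 (x) by 66 (y) by 44 mm high; origin at the centre of its underside; either way round is the same. Already in the carrier (underside at carrier z = 10 mm), about 1 mm clear of both stops; the foot of the column. About 0.3 kg.
- deep_case: closed light grey plastic case, dark lid seam, dark latch at each short end, pale label on the lid; a plain block 110 (x) by 66 (y) by 44 mm high; origin at the centre of its underside; either way round is the same. Lies flat on the bench, to the left or right of the carrier. 0.2 to 0.4 kg. At home its origin is at carrier (0, 0, 54 mm).
- shallow_case: closed light grey plastic case, dark lid seam, dark latch at each short end, pale label on the lid; a plain block 110 (x) by 66 (y) by 30 mm high; origin at the centre of its underside; either way round is the same. Lies flat on the bench on the other side. 0.14 to 0.28 kg. At home its origin is at carrier (0, 0, 98 mm).
- stand: fixed steel hook stand: base 130 by 100 by 12 mm, a round post of 14 mm at x = +50 mm, 163 mm high, and an 8 mm round hook arm along its -x with the axis 161 mm above the bench, turned up at its end. Origin at the centre of the base's underside.
- hook_tip (a point): tip of the hook, at stand x = -54 mm, 177 mm above the bench (16 mm above the arm's axis; the rounded end reaches 4 mm higher).
- weight: steel weight, 0.5 kg, hanging on the hook: block 70 (x) by 50 (y) by 20 mm high, under a flat-strap loop handle in its y-z plane: uprights 14 mm wide (x), 6 mm thick, outer faces at y = +-27 mm, up to 80 mm above the underside, and a crossbar from 75 to 81 mm. The hook arm passes along x under the crossbar. Origin at the centre of the block's underside.
- weight_grip (a point): centre of the loop, 54 mm above the weight's underside; fingers closing along the weight's y grip the uprights over 54 mm.
- beaker: bystander: glass beaker, 72 mm across, 90 mm high; origin at the centre of its underside
- amber_bottle: bystander: amber bottle with orange cap, 84 mm across, 200 mm high; origin at the centre of its underside
- clear_bottle: bystander: clear bottle with blue cap, 80 mm across, 170 mm high; origin at the centre of its underside
- jar: bystander: low amber jar, 60 mm across, 60 mm high; origin at the centre of its underside
- spanner: bystander: spanner lying on the bench, 150 mm long; origin at the middle of its underside
- vial_rack: bystander: black vial rack, 90 by 65 by 45 mm with white vial caps; origin at the centre of its underside
Things that resemble listed ones, but are neither listed nor needed, are in the scene too. What is shaped like the deep_case but red is not meant. Leave any red look-alike of the weight alone.

How it is judged:
By the outcome, as a careful person would: the job done as asked, in the order asked, and still so for the second after the job is handed in, with the robot touching nothing.
It also fails if it takes over 72 s, if anything falls off the work surface, if the arm or the gripper's body presses on something with over 40 N, if the wrist force passes 120 N, or if a joint passes its speed limit or range.

## Robot

A 6-joint arm with a two-finger parallel gripper is mounted at the origin on the work surface. World frame = base frame: x ahead of the robot, y to its left, z up, the work surface at z = 0. Lengths are in m, angles in rad, forces in N, time in s.
With the tool pointing down it reaches from about 0.35 to 0.975 m from the base axis. Payload 7.1 kg.
Tool frame: the origin (TCP) lies at the very end of the fingers, on their centre line; the grasp point (between the pads) lies 19 mm behind it; z points along the fingers, y is the line along which they close (so a half turn about z gives the same grasp; the last joint's range is limited). The gripper opens to 88 mm and grips with 3 to 60 N. Pads are 20 mm wide; open, the fingers measure 115 mm over their backs; the gripper's body (75 mm by 178 mm) begins 61 mm behind the grasp point.
Start: joints at [1.157, 0.423, 1.63, -0, 1.089, -0.019], TCP at [0.24, 0.577, 0.185] pointing down, gripper open.
Joint ranges: [-3, 3], [-0.9, 2.11], [0.09, 2.58], [-1.31, 4.45], [0.11, 2.69], [-2.54, 2.54]. Speed limits (rad/s): [2.39, 2.39, 3.01, 3.14, 3.14, 3.14].

## Interface

Orientations are given as a rotation vector (axis times angle).
In Python, from rig import robot, telemetry, capture, calibration, workorder gives the robot as it stands. Calls block until the motion is done:
- robot.move_pose(position, orientation): joint-space move of the TCP to a pose.
- robot.move_l(position, ori=None, vel=0.15, stop_force=None): straight line of the TCP; ori=None keeps the orientation; vel is the mean speed in m/s. With stop_force (N) it stops when the force on the tool has changed by that much, and returns True; else False.
- robot.movej(angles): joint-space move.
- robot.command_gripper(opening): finger opening in m; the grip force is fixed at half the most; returns when the fingers have stopped.
- robot.pause(seconds).
- robot.inverse_kinematics(position, orientation): joint angles nearest the present ones, or None.
- telemetry.observe(): the state.
- capture(name): name is "scene" or "top" or "wrist"; returns the picture (420x560x3 uint8, blue, green, red); there is no depth.
- calibration(name): a dict with "mtx" (3x3 intrinsics, pixels), "camera_from_world" (4x4, takes a point from world to camera coordinates). Camera axes: x right, y down, z forward; pixel columns grow to the right and rows downward; lengths in m; the calibration is good to about 2 mm. A picture is of the moment at which its call begins: read the wrist's pose just before it. calibration takes no time and is no camera call; for the wrist camera it gives the pose at the moment of the call.
A pose or a line that the arm cannot do raises robot.IKError and nothing moves.
- workorder.close_job(): hands the job in; it is judged then, once.
The state is a dict: "time_s": time; "q": joint angles; "dq": joint speeds; "tau": joint torques, N m; "ee_pos": TCP position; "ee_rot": TCP orientation; "ft_force": force on the tool from outside, world axes, zero at the start; "ft_torque": the same for the moment, N m; "opening": finger opening in m; "grasp_force": force on a finger pad.
Only numpy, scipy, OpenCV 4.12 (cv2) and the standard library are available. Lean on these libraries where they do the work, as an engineer would, in place of code of your own. Each camera call takes 0.05 s, during which the arm holds its last target. There are 200 camera calls.

## Working session

There is one attempt and no reset: what is moved stays moved. The work goes in short steps, each a Python script; the robot and the scene stay as the last script left them, time stands still between calls to the robot, and variables do not carry over. Pictures are saved under pics/ and viewed, at most 10 in all, crops included, and the job is handed in when it is done.

```bash
mkdir -p pics; ls; python3 - <<'E'
from rig import robot, telemetry, capture, calibration
import cv2,numpy as np
for n in("scene","top","wrist"):
    c=calibration(n); im=capture(n); cv2.imwrite(f"pics/{n}0.png",im)
    print(n,c["mtx"].round(1).tolist(),c["camera_from_world"].round(3).tolist())
s=telemetry.observe();print(s["time_s"],s["ee_rot"],s["opening"])
E
```

```text
pics
scene [[451.5, 0.0, 276.0], [0.0, 451.5, 208.2], [0.0, 0.0, 1.0]] [[-0.858, 0.514, -0.0, 0.467], [0.411, 0.685, -0.601, -0.17], [-0.309, -0.516, -0.799, 1.444], [0.0, 0.0, 0.0, 1.0]]
top [[392.1, 0.0, 285.2], [0.0, 392.1, 207.2], [0.0, 0.0, 1.0]] [[-0.021, -1.0, 0.004, 0.013], [-0.997, 0.02, -0.069, 0.545], [0.069, -0.006, -0.998, 1.086], [0.0, 0.0, 0.0, 1.0]]
wrist [[334.6, 0.0, 279.1], [0.0, 334.6, 210.6], [0.0, 0.0, 1.0]] [[0.384, 0.923, -0.001, -0.623], [0.89, -0.371, 0.266, -0.033], [0.245, -0.103, -0.964, 0.389], [0.0, 0.0, 0.0, 1.0]]
0.15 [-6.16099544e-01 -3.08034742e+00  1.70013567e-03] 0.08785317963317968
```

View pics/top0.png

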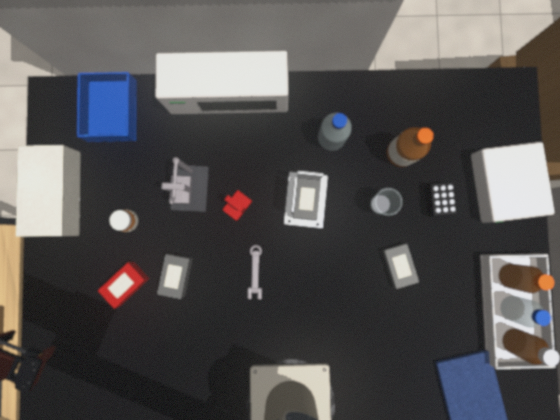

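View pics/scene0.png

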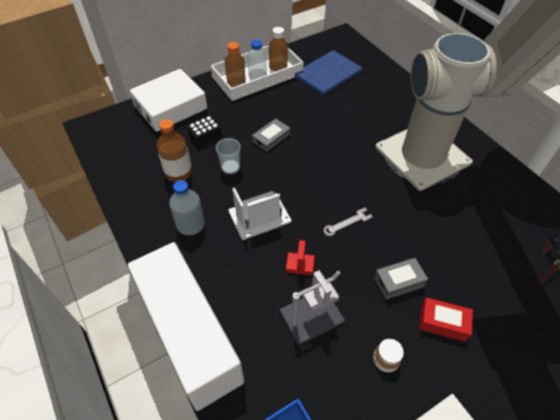

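Top view: deep case at about (175,276), shallow case at (401,265), carrier at (306,199), and the stand with the hanging grey weight at (175,185). The red case at (122,285) and red weight at (237,205) are look-alikes to leave alone. I'll confirm with an enlarged crop and get rough positions.

```bash
cat > h.py <<'E'
from rig import robot, telemetry, capture, calibration, workorder
import cv2, numpy as np
from scipy.spatial.transform import Rotation as R
def bp(cal,uv,z):
    M=cal["camera_from_world"];r=M[:3,:3].T@np.linalg.inv(cal["mtx"])@[uv[0],uv[1],1.];c=-M[:3,:3].T@M[:3,3]
    return c+r*(z-c[2])/r[2]
def proj(cal,P):
    P=np.atleast_2d(P);p=P@cal["camera_from_world"][:3,:3].T+cal["camera_from_world"][:3,3];p=p@cal["mtx"].T
    return p[:,:2]/p[:,2:]
def down(yaw):  # tool z down, tool y (closing line) at angle yaw+90deg from world x
    return (R.from_euler("z",yaw)*R.from_euler("x",np.pi)).as_rotvec()
E
python3 - <<'E'
from h import *
c=calibration("top");im=cv2.imread("pics/top0.png")
for n,uv,z in[("deep",(173,276),.044),("shal",(402,266),.03),("car",(307,197),.054),("standbase",(190,188),.012),("hooktip",(178,161),.17),("weight",(175,187),.17)]: print(n,bp(c,uv,z).round(3))
q=telemetry.observe()["q"]; print(R.from_rotvec(telemetry.observe()["ee_rot"]).as_matrix().round(2).tolist())
a=cv2.resize(im[145:235,150:260],None,fx=3.6,fy=3.6,interpolation=3);b=cv2.resize(im[145:235,260:370],None,fx=3.6,fy=3.6,interpolation=3)
w=cv2.resize(cv2.imread("pics/wrist0.png"),(372,270));s=cv2.imread("pics/scene0.png")[190:290,225:350]
s=cv2.resize(s,None,fx=3,fy=2.7)
s=cv2.resize(cv2.imread("pics/scene0.png")[185:285,225:363],(372,270),interpolation=3)
cv2.imwrite("pics/m1.png",np.vstack([np.hstack([cv2.resize(a,(372,304)),cv2.resize(b,(372,304))]),np.hstack([w,s])]))
E
```

```text
deep [0.362 0.31  0.044]
shal [ 0.375 -0.318  0.03 ]
car [ 0.569 -0.058  0.054]
standbase [0.606 0.271 0.012]
hooktip [0.653 0.262 0.17 ]
weight [0.589 0.27  0.17 ]
[[-0.92, 0.38, -0.0], [0.38, 0.92, -0.0], [0.0, -0.0, -1.0]]
```

View pics/m1.png

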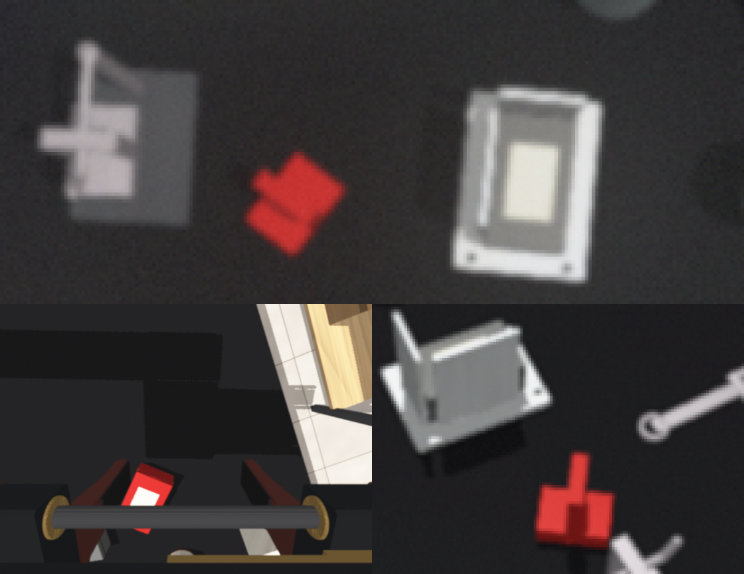

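The enlarged crops show the carrier with its stops on the world +x side (744-scale montage, top of the picture) and +y side (left, at (480,180)). The foot case label is at (530,180). The hanging grey weight at (100,145) has the hook post at (87,47), and the red look-alike at (295,205) stands on the bench. I'll move the wrist camera over each item now.

```bash
python3 - <<'E'
from h import *
import pickle
V={}
for n,(x,y,z) in dict(deep=(.342,.31,.30),stand=(.555,.265,.36),car=(.54,-.058,.34),shal=(.36,-.318,.30)).items():
    robot.move_pose([x,y,z],down(np.pi)); robot.pause(.15)
    c=calibration("wrist"); V[n]=(c,capture("wrist"))
pickle.dump(V,open("v.pkl","wb"))
print(telemetry.observe()["time_s"],telemetry.observe()["q"].round(2) if hasattr(telemetry.observe()["q"],'round') else telemetry.observe()["q"])
ims=[cv2.resize(V[n][1],(400,300)) for n in V]
cv2.imwrite("pics/m2.png",np.vstack([np.hstack(ims[:2]),np.hstack(ims[2:])]))
E
```

```text
5.4667 [-0.75  0.08  1.81  0.    1.25 -2.32]
```

View pics/m2.png

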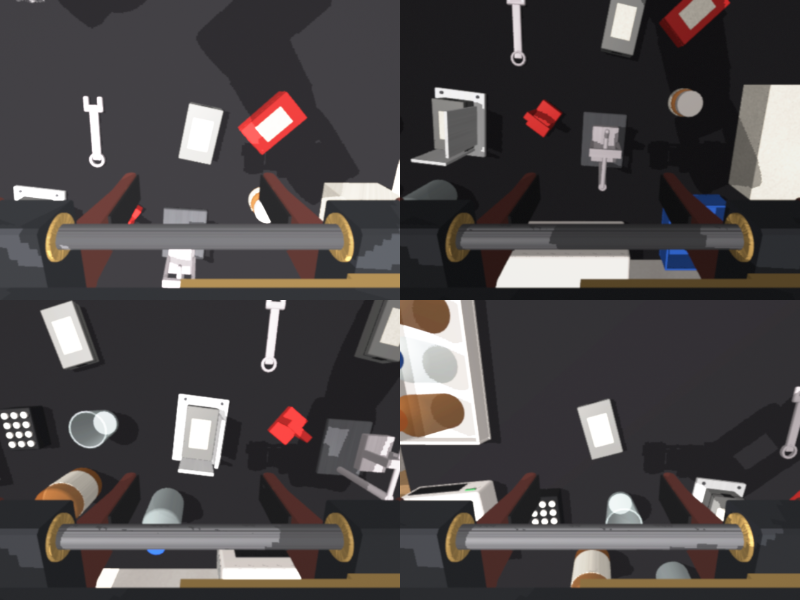

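The four wrist views (montage pixels) show the deep case at (201,133), the stand with the grey weight at (603,145), the carrier at (200,435) and the shallow case at (600,430), all unobstructed. I'll fit known shapes to the silhouettes.

```bash
cat > fit.py <<'E'
from h import *
from scipy.optimize import minimize
def box(cx,cy,z0,lx,ly,h):
    return np.array([[cx+sx*lx/2,cy+sy*ly/2,z0+sz*h] for sx in(-1,1) for sy in(-1,1) for sz in(0,1)])
CASE=lambda h,z=0:[box(0,0,z,.110,.066,h)]
CAR=[box(0,0,0,.15,.11,.01),box(.058,0,0,.006,.066,.122),box(0,.036,0,.09,.006,.122),box(-.001,-.001,.01,.11,.066,.044)]
WT=[box(0,0,0,.07,.05,.02),box(0,.024,.02,.014,.006,.06),box(0,-.024,.02,.014,.006,.06),box(0,0,.075,.014,.054,.006)]
S=4
def T(parts,p):
    r=R.from_euler("z",p[2]);return [r.apply(b)+[p[0],p[1],p[3] if len(p)>3 else 0] for b in parts]
def render(parts,p,cal,roi):
    x0,y0,x1,y1=roi;m=np.zeros(((y1-y0)*S,(x1-x0)*S),np.uint8)
    for b in T(parts,p):
        uv=(proj(cal,b)-[x0,y0]+.5)*S-.5
        cv2.fillConvexPoly(m,np.round(cv2.convexHull(uv.astype(np.float32))*16).astype(np.int32),255,shift=4)
    return cv2.GaussianBlur(cv2.resize(m,(x1-x0,y1-y0),interpolation=cv2.INTER_AREA),(0,0),1.2)/255.
def fit(parts,p0,views,thr,pad=14,sz=None):
    data=[]
    for cal,im in views:
        uv=np.vstack([proj(cal,b) for b in T(parts,p0)]);lo=np.maximum(uv.min(0)-pad,0).astype(int);hi=np.minimum(uv.max(0)+pad,[560,420]).astype(int)
        roi=(*lo,*hi);c=im[lo[1]:hi[1],lo[0]:hi[0]].astype(int);g=c.min(2)
        t=thr if thr else cv2.threshold(g.astype(np.uint8),0,255,cv2.THRESH_OTSU)[0]
        m=((g>t)*255).astype(np.uint8);m=cv2.morphologyEx(m,cv2.MORPH_CLOSE,np.ones((5,5)))
        data.append((cal,roi,cv2.GaussianBlur(m,(0,0),1.2)/255.))
    f=lambda p:sum(((render(parts,p,c,r)-m)**2).sum() for c,r,m in data)
    n=len(p0);best=None
    for dy in(-.25,0,.25):
        s=np.array(p0,float);s[2]+=dy
        sim=np.vstack([s]+[s+d for d in np.diag([.012,.012,.15,.008][:n])])
        o=minimize(f,s,method="Nelder-Mead",options=dict(initial_simplex=sim,xatol=2e-5,fatol=1e-3,maxiter=400))
        if best is None or o.fun<best.fun:best=o
    return best.x,best.fun,data
E
python3 - <<'E'
from fit import *
import pickle
V=pickle.load(open("v.pkl","rb"));top=(calibration("top"),cv2.imread("pics/top0.png"))
tiles=[]
for n,key,parts,p0 in[("deep","deep",CASE(.044),[.362,.31,0]),("deep30","deep",CASE(.030),[.362,.31,0]),("shal","shal",CASE(.030),[.375,-.318,.2]),("shal44","shal",CASE(.044),[.375,-.318,.2]),("car","car",CAR,[.569,-.058,-.08]),("wt","stand",WT,[.59,.27,0,.09])]:
    for nm,v in(("wrist",V[key]),("top",top)):
        if n in("deep30","shal44") and nm=="top":continue
        thr={"wt":140 if nm=="top" else 110,"car":75}.get(n)
        x,e,d=fit(parts,p0,[v],thr)
        print(n,nm,x.round(4),round(e,1))
        cal,roi,m=d[0]
        if nm=="wrist" and n in("deep","car","shal","wt"):
            im=v[1][roi[1]:roi[3],roi[0]:roi[2]].copy();im=cv2.resize(im,None,fx=4,fy=4,interpolation=3)
            for b in T(parts,x):
                h=cv2.convexHull(((proj(cal,b)-roi[:2]+.5)*4).astype(np.float32)).astype(np.int32);cv2.polylines(im,[h],True,(0,255,0),1)
            mm=cv2.cvtColor(cv2.resize((m*255).astype(np.uint8),None,fx=2,fy=2),cv2.COLOR_GRAY2BGR)
            t=np.zeros((300,400,3),np.uint8);s=min(1,300/im.shape[0],400/im.shape[1]);im=cv2.resize(im,None,fx=s,fy=s);t[:im.shape[0],:im.shape[1]]=im;tiles.append(t)
cv2.imwrite("pics/m3.png",np.vstack([np.hstack(tiles[:2]),np.hstack(tiles[2:])]))
E
```

```text
deep wrist [ 0.3649  0.3104 -0.2144] 40.8
deep top [ 0.3603  0.3153 -0.2222] 102.2
deep30 wrist [ 0.3674  0.3103 -0.21  ] 12.0
shal wrist [ 0.3773 -0.3169  0.2646] 27.6
shal top [ 0.3752 -0.3197  0.2719] 53.4
shal44 wrist [ 0.3753 -0.317   0.2724] 153.3
car wrist [ 0.5687 -0.0578 -0.1258] 90.9
car top [ 0.5671 -0.0572 -0.1274] 49.8
wt wrist [ 0.6007  0.2734 -0.076   0.0686] 160.7
wt top [ 0.6131  0.3198 -0.0217 -0.0782] 65.3
```

View pics/m3.png

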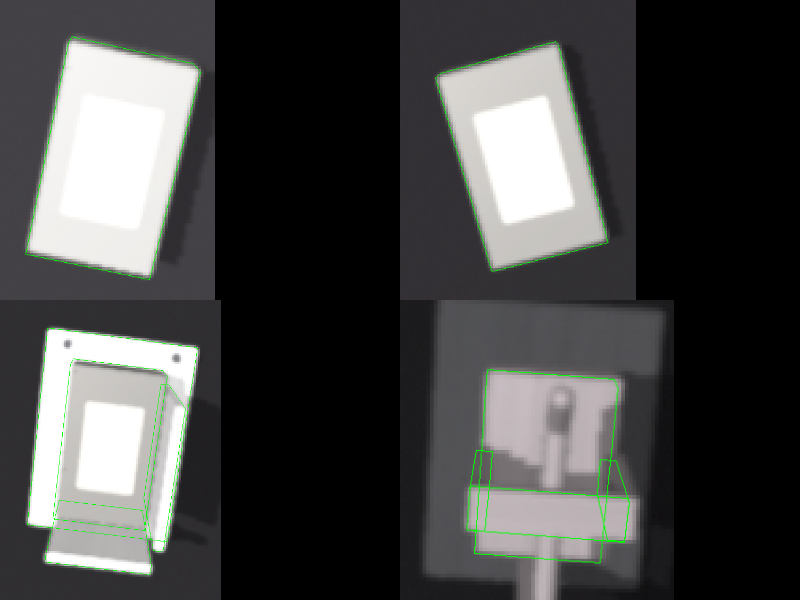

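The outlines fit the cases and the carrier plate closely. The weight's fit is poor: its crossbar is at (545,515) and its block top at (550,420) in the tile. I'll refit it with the hook arm included, and check the case heights in the scene camera.

```bash
python3 - <<'E'
from fit import *
import fit as F, pickle
V=pickle.load(open("v.pkl","rb"));top=(calibration("top"),cv2.imread("pics/top0.png"));sc=(calibration("scene"),cv2.imread("pics/scene0.png"))
for h in(.03,.044):
    for n,p in(("deep",[.365,.310,-.21]),("shal",[.377,-.317,.265])):
        x,e,d=fit(CASE(h),p,[sc],45,pad=10);print(n,h,"scene45",x.round(4),round(e,1))
        x,e,d=fit(CASE(h),p,[V[n]],100);print(n,h,"wrist100",x.round(4),round(e,1))
        x,e,d=fit(CASE(h),p,[top],60,pad=8);print(n,h,"top60",x.round(4),round(e,1))
# stand + weight: params x,y,yaw of stand, dx, dyaw of weight
ARM=[box(-.002,0,.157,.108,.008,.008),box(-.054,0,.157,.008,.008,.024),box(.05,0,0,.014,.014,.163)]
def T2(parts,p):
    r=R.from_euler("z",p[2]);o=np.array([p[0],p[1],0])
    w=[r.apply(R.from_euler("z",p[4]).apply(b)+[p[3],0,.09])+o for b in WT]
    return w+[r.apply(b)+o for b in ARM]
F.T=T2
def fit2(view,thr,p0,roi):
    g=cv2.min(cv2.min(view[1][...,0],view[1][...,1]),view[1][...,2])[roi[1]:roi[3],roi[0]:roi[2]]
    m=cv2.morphologyEx(((g>thr)*255).astype(np.uint8),cv2.MORPH_CLOSE,np.ones((5,5)))
    m=cv2.GaussianBlur(m,(0,0),1.2)/255.
    f=lambda p:((render(None,p,view[0],roi)-m)**2).sum()
    best=None
    for s3 in(-.02,0,.02):
        s=np.array(p0);s[3]+=s3;sim=np.vstack([s]+[s+d for d in np.diag([.01,.01,.1,.01,.1])])
        o=minimize(f,s,method="Nelder-Mead",options=dict(initial_simplex=sim,xatol=2e-5,fatol=1e-3,maxiter=800))
        if best is None or o.fun<best.fun:best=o
    return best.x,best.fun
for nm,view,thr in(("wrist",V["stand"],110),("wrist",V["stand"],90),("top",top,120),("top",top,100)):
    uv=np.vstack([proj(view[0],b) for b in T2(None,[.6,.27,0,0,0])]);lo=(uv.min(0)-12).astype(int);hi=(uv.max(0)+12).astype(int)
    roi=(*lo,*hi)
    x,e=fit2(view,thr,[.6,.27,-.05,0,0],roi);print(nm,thr,x.round(4),round(e,1))
    im=cv2.resize(view[1][lo[1]:hi[1],lo[0]:hi[0]],None,fx=5,fy=5,interpolation=3)
    for b in T2(None,x):cv2.polylines(im,[cv2.convexHull(((proj(view[0],b)-lo+.5)*5).astype(np.float32)).astype(np.int32)],True,(0,255,0),1)
    cv2.imwrite(f"pics/w_{nm}.png",im)
a,b=[cv2.imread(f"pics/w_{k}.png") for k in("wrist","top")]
s=np.zeros((600,800,3),np.uint8);a=a[:600,:400];b=b[:600,:400];s[:a.shape[0],:a.shape[1]]=a;s[:b.shape[0],400:400+b.shape[1]]=b
cv2.imwrite("pics/m4.png",s)
E
```

```text
deep 0.03 scene45 [ 0.3541  0.3081 -0.2043] 49.9
deep 0.03 wrist100 [ 0.3668  0.3103 -0.21  ] 89.7
deep 0.03 top60 [ 0.3589  0.3157 -0.2089] 11.4
shal 0.03 scene45 [ 0.3721 -0.3203  0.2748] 2.4
shal 0.03 wrist100 [ 0.3772 -0.3167  0.268 ] 4.1
shal 0.03 top60 [ 0.3743 -0.3194  0.2687] 2.4
deep 0.044 scene45 [ 0.3584  0.31   -0.2087] 35.9
deep 0.044 wrist100 [ 0.3646  0.3103 -0.2072] 15.9
deep 0.044 top60 [ 0.3601  0.3133 -0.214 ] 1.5
shal 0.044 scene45 [ 0.3752 -0.3143  0.2668] 36.3
shal 0.044 wrist100 [ 0.3749 -0.3168  0.2698] 79.6
shal 0.044 top60 [ 0.3749 -0.3171  0.2622] 16.9
wrist 110 [ 0.6079  0.2723 -0.03   -0.0125 -0.0512] 206.8
wrist 90 [ 0.6082  0.2725 -0.048  -0.0129 -0.0246] 70.3
top 120 [ 0.5661  0.2771 -0.0719  0.027  -0.0269] 125.3
top 100 [ 0.607   0.2744 -0.02   -0.0144 -0.0881] 105.0
```

View pics/m4.png

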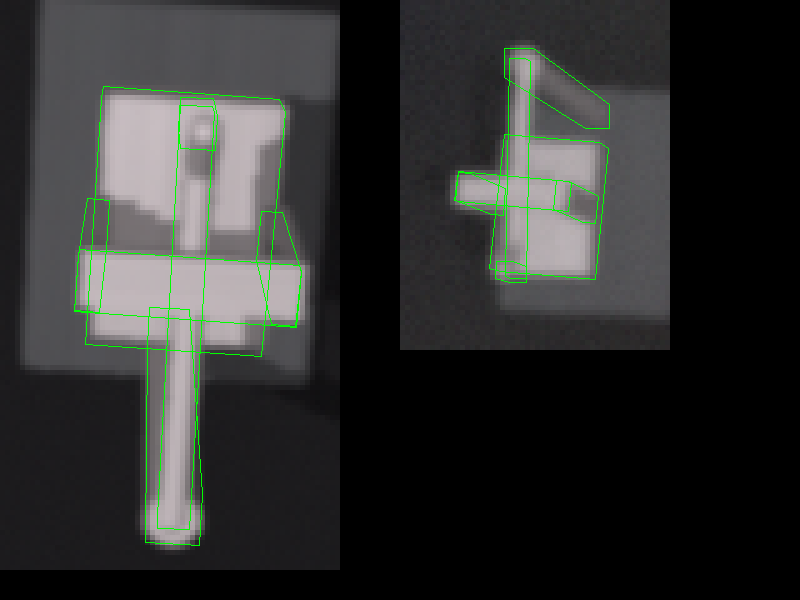

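The left case is the 44 mm deep one: its scene, top and wrist residuals are all lower at 44 mm. The right case is the 30 mm shallow one. In the overlay, the weight's crossbar at (190,285) and hook tip at (202,130) match to about 1 mm. Picking the deep case now.

```bash
cat >> h.py <<'E'
CX,CY,CYAW=.568,-.0575,-.1262
def cw(x,y,z):
    p=R.from_euler("z",CYAW).apply([x,y,0]);return [CX+p[0],CY+p[1],z]
def st(tag=""):
    s=telemetry.observe();p=np.array(s["ee_pos"]);l=R.from_euler("z",-CYAW).apply([p[0]-CX,p[1]-CY,p[2]])
    print(tag,"t%.2f"%s["time_s"],"carrier-xyz(mm)",(l*1e3).round(1),"F",np.round(s["ft_force"],1),"open",round(s["opening"]*1e3,1),"grip",round(float(np.max(s["grasp_force"])),1));return s
def push(axis,z,near,far,force=6,yaw=None):
    # axis 'y' or 'x': push towards +axis in the carrier frame, from near to far
    robot.command_gripper(0)
    ori=down(CYAW+(np.pi/2 if axis=="y" else np.pi))
    P=(lambda a,zz:cw(0,a,zz)) if axis=="y" else (lambda a,zz:cw(a,0,zz))
    robot.move_pose(P(near,.17),ori); robot.move_l(P(near,z),vel=.12)
    hit=robot.move_l(P(far,z),vel=.03,stop_force=force); st(f"push {axis} hit={hit}")
    robot.move_l(P(near,z),vel=.06); robot.move_l(P(near,.17),vel=.2)
E
python3 - <<'E'
from h import *
x,y,yaw=.3625,.311,-.21
robot.move_pose([x,y,.10],down(yaw+np.pi)); robot.move_l([x,y,.010],vel=.12); st("at")
robot.command_gripper(.06); st("gripped")
robot.move_l([x,y,.20],vel=.2); st("lifted")
robot.move_pose(cw(-.004,-.022,.14),down(CYAW+np.pi)); robot.pause(.2); st("above")
cv2.imwrite("pics/d_scene.png",capture("scene"))
E
```

```text
at t8.72 carrier-xyz(mm) [-249.9  340.    10.4] F [ 0.2 -0.2  0.6] open 88.3 grip 0.0
gripped t9.34 carrier-xyz(mm) [-250.2  339.7   10. ] F [-0.  -0.2 -0.4] open 59.9 grip 0.0
lifted t10.44 carrier-xyz(mm) [-250.8  339.1  199.1] F [-0.5 -0.4 -0.7] open 59.9 grip 0.0
above t12.27 carrier-xyz(mm) [ -4.  -21.1 140.2] F [-0.7  0.5  0. ] open 59.8 grip 0.0
```

The fingers closed to 60 mm with no grip force, so the case was not gripped. I'll look at the picture.

```bash
python3 - <<'E'
from h import *
a=cv2.imread("pics/d_scene.png");b=capture("top")
s=np.zeros((560,800,3),np.uint8);s[:300,:400]=cv2.resize(a,(400,300));s[:300,400:]=cv2.resize(b,(400,300))
s[300:,:400]=cv2.resize(a[215:345,340:500],(400,260));s[300:,400:]=cv2.resize(b[230:310,110:220],(400,260))
cv2.imwrite("pics/m5.png",s);print(telemetry.observe()["opening"])
E
```

```text
0.060036659068594504
```

View pics/m5.png

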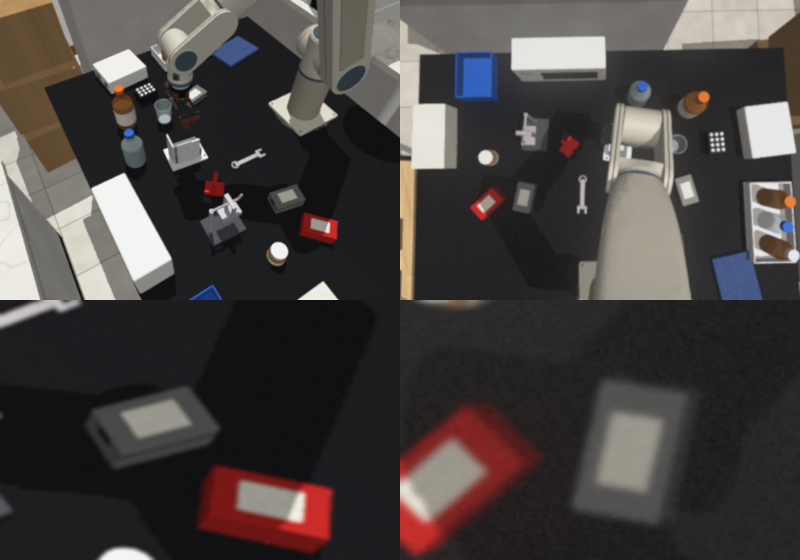

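The deep case still lies at its place (scene (287,197), top (525,197) in the montage). The gripper near scene (185,95) seems off from where it should be. I'll compare the projected TCP with what the camera shows.

```bash
python3 - <<'E'
from h import *
import fit as F
s=telemetry.observe();p=np.array(s["ee_pos"]);Rm=R.from_rotvec(s["ee_rot"]).as_matrix();print(p.round(4),Rm.round(3).tolist(),np.round(s["q"],3))
a=cv2.imread("pics/d_scene.png");c=calibration("scene")
w=calibration("wrist");M=w["camera_from_world"];print("wristcam",(-M[:3,:3].T@M[:3,3]).round(3))
for n,v,im in(("scene",c,a),("top",calibration("top"),capture("top"))):
    print(n,proj(v,[p,p+Rm@[0,.04,0],p-Rm@[0,.04,0],p-Rm@[0,0,.08]]).round(0).tolist())
    for h in(.03,.044):
        x,e,_=F.fit(F.CASE(h),[.362,.311,-.21],[(v,im)],40,pad=8);print(h,x.round(4),round(e,1))
uv=proj(c,p)[0]
x0,y0=int(uv[0]-70),int(max(uv[1]-80,0));cr=cv2.resize(a[y0:y0+120,x0:x0+160],(800,600),interpolation=3)
for P,col in((p,(0,255,0)),(p+Rm@[0,.03,0],(255,255,0)),(p-Rm@[0,.03,0],(255,0,255))):
    u=(proj(c,P)[0]-[x0,y0])*5;cv2.drawMarker(cr,tuple(int(i) for i in u),col,0,20,2)
cv2.imwrite("pics/m6.png",cr)
E
```

```text
[ 0.5614 -0.0782  0.1402] [[-0.992, 0.125, 0.0], [0.125, 0.992, 0.0], [-0.0, 0.0, -1.0]] [-0.159  0.396  1.795  0.     0.95  -1.605]
wristcam [ 0.49  -0.07   0.339]
scene [[255.0, 179.0], [261.0, 190.0], [250.0, 169.0], [254.0, 158.0]]
0.03 [ 0.356   0.3087 -0.2068] 32.4
0.044 [ 0.3603  0.3109 -0.2024] 1.9
top [[317.0, 197.0], [301.0, 195.0], [333.0, 198.0], [320.0, 193.0]]
0.03 [ 0.3599  0.3151 -0.1996] 49.4
0.044 [ 0.3605  0.3128 -0.1964] 31.6
```

View pics/m6.png

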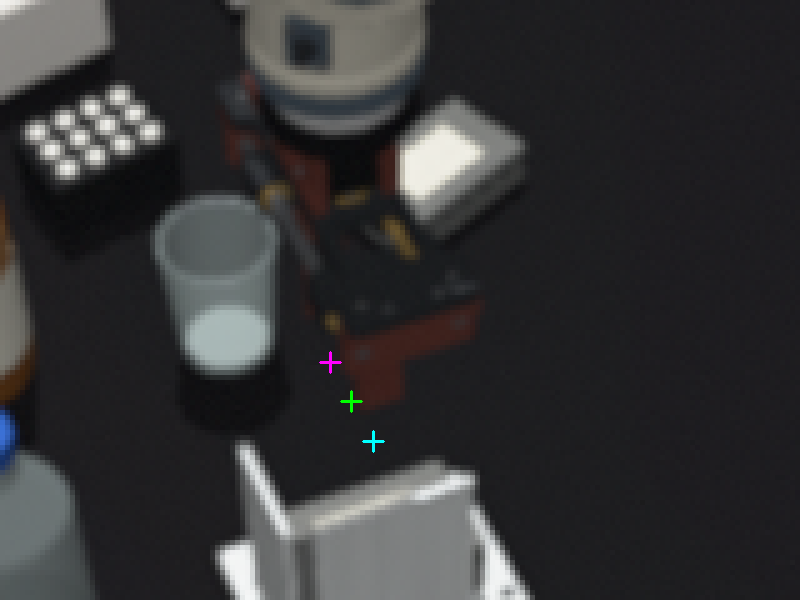

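In the scene picture the visible fingertip sits at about (380,405) in the crop, while the projection puts it near (375,440). The fingertips seem to sit well above the reported TCP. A light touch on a free bit of bench will settle the height.

```bash
python3 - <<'E'
from h import *
robot.move_l(cw(-.004,-.022,.20),vel=.25)
robot.move_pose([.36,.19,.07],down(-.21+np.pi))
hit=robot.move_l([.36,.19,-.045],vel=.06,stop_force=4);print(hit);st("touch");print(telemetry.observe()["ee_pos"])
robot.move_l([.36,.19,.09],vel=.2)
E
```

```text
True
touch t15.75 carrier-xyz(mm) [-237.6  219.3  -37. ] F [-0.7  0.2  6.4] open 60.1 grip 3.3
[ 0.35988511  0.1899596  -0.03696758]
```

The bench touch came at a reported z of -0.037, so the real fingertips are about 36.5 mm behind the reported TCP. I'll use one picture with markers to see whether the fingers are short or only the TCP is set too far out.

```bash
python3 - <<'E'
from h import *
s=telemetry.observe();p=np.array(s["ee_pos"]);Rm=R.from_rotvec(s["ee_rot"]).as_matrix()
tiles=[]
pts=[(np.array([0,y,-z]),col) for y in(-.0435,-.03,.03,.0435) for z,col in((.0,(255,255,255)),(.0365,(0,255,0)),(.08,(255,255,0)),(.1165,(255,0,255)))]
for n in("scene","wrist"):
    c=calibration(n);im=capture(n);cv2.imwrite(f"pics/n_{n}.png",im)
    u=proj(c,p-Rm@[0,0,.05])[0]
    w,h,f=(100,150,4) if n=="scene" else (400,300,1)
    if n=="scene":x0,y0=int(u[0]-50),int(u[1]-75)
    else:x0,y0=80,120
    x0=max(x0,0);y0=max(y0,0)
    cr=cv2.resize(im[y0:y0+h,x0:x0+w],None,fx=f,fy=f,interpolation=3)
    cr=np.clip(cr.astype(float)*1.8+15,0,255).astype(np.uint8)
    for t,col in pts:
        q=(proj(c,p+Rm@t)[0]-[x0,y0]+.5)*f;cv2.circle(cr,tuple(int(i) for i in q),4,col,1)
    t=np.zeros((600,400,3),np.uint8);t[:min(600,cr.shape[0]),:min(400,cr.shape[1])]=cr[:600,:400];tiles.append(t)
cv2.imwrite("pics/m7.png",np.hstack(tiles))
E
```

```text
(no output)
```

View pics/m7.png

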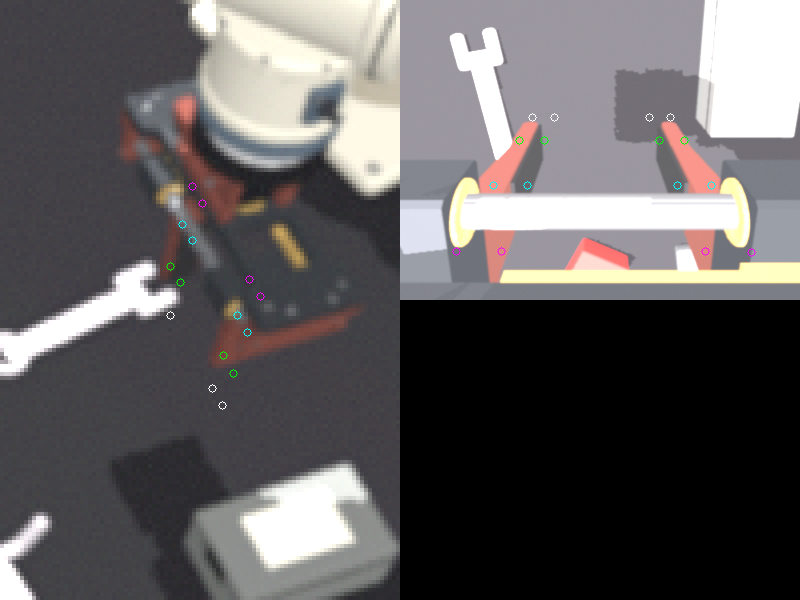

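The markers show the tips are centred laterally and match the green markers, 36.5 mm behind the reported TCP. The red fingers continue up past the bar (wrist tile rows 225–280), so the finger length is normal and only the TCP z is set 36.5 mm too far out. I'll correct for that offset and retry.

```bash
cat >> h.py <<'E'
OFF=.0365   # real fingertips lie this far behind the reported TCP; z below = real fingertip height
_ml,_mp=robot.move_l,robot.move_pose
def ml(p,**k): return _ml([p[0],p[1],p[2]-OFF],**k)
def mp(p,o): return _mp([p[0],p[1],p[2]-OFF],o)
def push(axis,z,near,far,force=6,zup=.15,along=0.):
    ori=down(CYAW+(np.pi/2 if axis=="y" else np.pi))
    P=(lambda a,zz:cw(along,a,zz)) if axis=="y" else (lambda a,zz:cw(a,along,zz))
    mp(P(near,zup),ori)
    if ml(P(near,z),vel=.15,stop_force=8): st("CONTACT going down"); return
    hit=ml(P(far,z),vel=.03,stop_force=force); st(f"push {axis} hit={hit}")
    ml(P(near,z),vel=.1); ml(P(near,zup),vel=.25)
E
python3 - <<'E'
from h import *
x,y,yaw=.3625,.311,-.208
robot.command_gripper(.088)
mp([x,y,.09],down(yaw+np.pi)); ml([x,y,.012],vel=.15,stop_force=8); st("at")
robot.command_gripper(.055); s=st("gripped")
if s["opening"]>.06:
    ml([x,y,.15],vel=.25); st("lifted")
    mp(cw(-.004,-.022,.16),down(CYAW+np.pi)); st("above")
    ml(cw(-.004,-.022,.069),vel=.15,stop_force=8)
    h=ml(cw(-.004,-.022,.0625),vel=.02,stop_force=3); st(f"down {h}")
    robot.command_gripper(.074); st("rel")
    ml(cw(-.004,-.022,.15),vel=.25,stop_force=10); st("up")
E
```

```text
at t18.50 carrier-xyz(mm) [-249.8  339.4  -24. ] F [-0.   1.2  1.4] open 87.9 grip 0.0
gripped t18.98 carrier-xyz(mm) [-249.8  340.2  -23.8] F [-0.7 -0.9  7.5] open 66.3 grip 30.0
lifted t19.68 carrier-xyz(mm) [-250.9  339.1  112.7] F [-0.7 -0.1 -4. ] open 65.8 grip 30.0
above t21.28 carrier-xyz(mm) [ -4.4 -21.1 123.1] F [-0.4  0.7 -3.1] open 65.9 grip 30.0
down True t22.14 carrier-xyz(mm) [ -5.9 -21.2  29.7] F [-0.1  0.7  4.5] open 65.7 grip 30.0
rel t22.52 carrier-xyz(mm) [ -7.3 -21.5  28.5] F [ 0.2  0.2 -0.3] open 74.4 grip 0.0
up t23.01 carrier-xyz(mm) [ -3.8 -22.  114. ] F [ 0.2 -0.6  0.2] open 73.9 grip 0.0
```

The deep case was gripped at 66 mm, carried and set down on the foot case. Now I'll push it home.

```bash
python3 - <<'E'
from h import *
robot.command_gripper(0)
push("y",.046,-.076,-.034,6); push("x",.046,-.079,-.052,6); st("end")
E
```

```text
push y hit=True t27.37 carrier-xyz(mm) [ -0.  -43.3   9.4] F [ 0.1 -2.   1.9] open 0.4 grip 1.2
push x hit=True t31.08 carrier-xyz(mm) [-67.4  -0.    9.3] F [ 0.3 -0.7  0.3] open 0.5 grip 0.0
end t31.91 carrier-xyz(mm) [-79.    0.  113.2] F [-0.2 -0.7 -0.4] open 0.2 grip 0.0
```

```bash
python3 - <<'E'
from h import *
ml(cw(-.073,0,.15),vel=.2); ml(cw(-.073,0,.046),vel=.2,stop_force=8)
h=ml(cw(-.055,0,.046),vel=.02,stop_force=9); st(f"x {h}")
ml(cw(-.079,0,.046),vel=.15); 
ml(cw(-.079,0,.20),vel=.3)
c=calibration("top");im=capture("top");cv2.imwrite("pics/after1.png",im)
E
```

```text
x True t33.30 carrier-xyz(mm) [-67.6   0.    9.8] F [-0.1  0.9  0.4] open 0.4 grip 0.0
```

It stopped at the same place with 9 N, so the deep case is home in x and the carrier's x is about 2 mm less than my estimate. Now the shallow case.

```bash
sed -i 's/^CX,CY,CYAW=.568/CX,CY,CYAW=.566/' h.py; python3 - <<'E'
from h import *
x,y,yaw=.3755,-.318,.268
mp([x,y,.08],down(yaw)); robot.command_gripper(.088)
ml([x,y,.005],vel=.15,stop_force=8); st("at")
robot.command_gripper(.055); s=st("gripped")
if s["opening"]>.06:
    ml([x,y,.17],vel=.25); st("lifted")
    mp(cw(-.004,-.022,.18),down(CYAW)); st("above")
    ml(cw(-.004,-.022,.107),vel=.15,stop_force=8)
    h=ml(cw(-.004,-.022,.0995),vel=.02,stop_force=3); st(f"down {h}")
    robot.command_gripper(.074); st("rel")
    ml(cw(-.004,-.022,.18),vel=.25,stop_force=10); st("up")
    robot.command_gripper(0)
    push("y",.056,-.076,-.034,6,zup=.17); push("x",.056,-.079,-.052,6,zup=.17); st("end")
E
```

```text
at t38.15 carrier-xyz(mm) [-156.1 -282.5  -31.3] F [0.6 0.  1. ] open 87.7 grip 0.0
gripped t38.62 carrier-xyz(mm) [-156.  -282.5  -30.9] F [-0.7  1.5  6.5] open 65.7 grip 30.0
lifted t39.43 carrier-xyz(mm) [-157.  -281.9  132.6] F [-1.  -0.3 -2.7] open 65.9 grip 30.0
above t40.59 carrier-xyz(mm) [ -4.9 -22.6 142.5] F [-0.5  0.2 -2. ] open 66.0 grip 30.0
down True t41.54 carrier-xyz(mm) [ -2.8 -22.1  66.9] F [-0.1  0.7  3.5] open 65.9 grip 30.0
rel t41.92 carrier-xyz(mm) [ -4.1 -22.2  65.7] F [ 0.  -0.9 -0.2] open 74.2 grip 0.0
up t42.38 carrier-xyz(mm) [ -3.6 -22.  144.3] F [-0.8  0.1 -0.5] open 73.9 grip 0.0
push y hit=True t46.95 carrier-xyz(mm) [ -0.1 -43.   19.3] F [ 0.8 -2.3  0.6] open 0.5 grip 0.9
push x hit=True t50.80 carrier-xyz(mm) [-65.4   0.   19.3] F [ 0.3  1.3 -0.4] open 0.5 grip 0.0
end t51.68 carrier-xyz(mm) [-79.1  -0.  133.1] F [-0.2 -0.4 -1.1] open 0.1 grip 0.0
```

Both pushes ended on the same planes as the deep case, so the column is home. Next I'll take the weight off its hook.

```bash
python3 - <<'E'
from h import *
x,y,yaw=.5955,.273,-.065; d=np.array([-.9988,.048,0])
a=np.array([x,y,.125])
mp([x,y,.22],down(yaw+np.pi)); robot.command_gripper(.088)
ml(a,vel=.15,stop_force=6); st("at")
robot.command_gripper(.04); s=st("gripped")
if .05<s["opening"]<.058:
    ml(a+[0,0,.028],vel=.1); s=st("lifted")
    b=a+[0,0,.028]+.095*d
    h=ml(b,vel=.12,stop_force=8); st(f"off {h}")
E
```

```text
at t55.13 carrier-xyz(mm) [-11.7 332.   89.2] F [ 0.9 -1.   0.2] open 87.6 grip 0.0
gripped t55.76 carrier-xyz(mm) [-12.1 331.8  88.9] F [-0.4  1.1  2.7] open 53.6 grip 30.0
lifted t56.19 carrier-xyz(mm) [-12.4 331.4 116.6] F [-1.  -0.7 -5.1] open 53.9 grip 30.0
off False t57.13 carrier-xyz(mm) [-106.2  324.5  116.7] F [ 1.2  1.4 -4.8] open 54.1 grip 30.0
```

```bash
python3 - <<'E'
from h import *
p=np.array(telemetry.observe()["ee_pos"]);ml([p[0],p[1],.225],vel=.2)
o=down(CYAW+np.pi); mp(cw(0,0,.215),o); st("above")
ml(cw(0,0,.169),vel=.12,stop_force=6)
h=ml(cw(0,0,.158),vel=.02,stop_force=3); st(f"down {h}")
cv2.imwrite("pics/f_held.png",capture("scene"))
robot.command_gripper(.08); st("rel")
ml(cw(0,0,.27),vel=.25); robot.move_pose([.40,.10,.30],o); st("clear")
a=capture("scene");b=capture("top");cv2.imwrite("pics/f_scene.png",a);cv2.imwrite("pics/f_top.png",b)
s=np.zeros((560,800,3),np.uint8)
s[:300,:400]=cv2.resize(a,(400,300));s[:300,400:]=cv2.resize(b,(400,300))
s[300:,:400]=cv2.resize(a[130:247,190:370],(400,260),interpolation=3);s[300:,400:]=cv2.resize(b[157:242,240:371],(400,260),interpolation=3)
cv2.imwrite("pics/m8.png",s)
E
```

```text
above t58.93 carrier-xyz(mm) [ -0.3   0.9 178.1] F [-0.4 -0.5 -4.9] open 54.1 grip 30.0
down True t59.87 carrier-xyz(mm) [ 8.000e-01 -1.000e-01  1.269e+02] F [ 0.6 -1.4  3.7] open 54.0 grip 30.0
rel t60.52 carrier-xyz(mm) [ -0.9   0.  125.2] F [-0.7  0.2  0.5] open 80.4 grip 0.0
clear t62.05 carrier-xyz(mm) [-183.9  135.2  299.5] F [0.1 0.8 0.5] open 79.9 grip 0.0
```

View pics/m8.png

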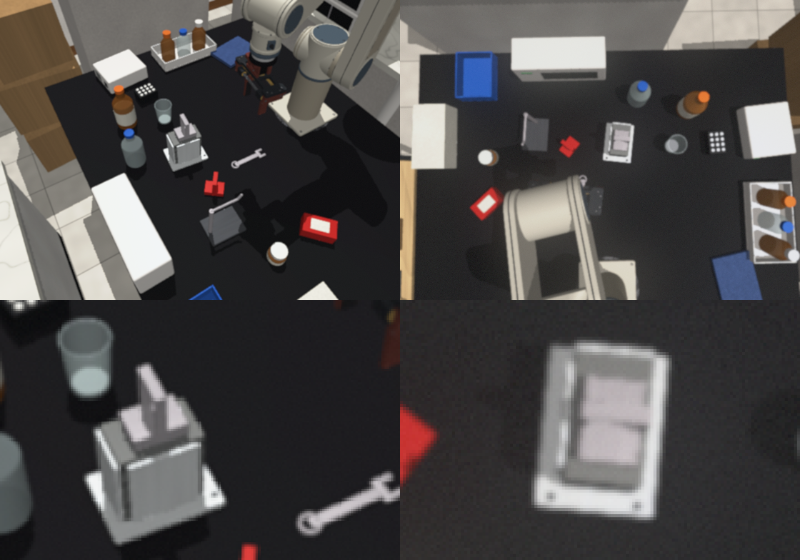

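The last picture shows the column square in the carrier. The weight stands upright on the middle of the top case (top crop: block rows 375–462, case rows about 351–487), the hook is empty, and the bystanders are unmoved. I'm handing in the job.

```bash
python3 -c "
from rig import workorder
print(workorder.close_job())"
```

```text
the job is handed in; nothing more can be done
None
```

The job is handed in at about 62 s of the 72 s allowed: the deep and shallow cases are pushed home on the foot case against both stops, the weight stands upright on the middle of the top case, and nothing was dropped (the first deep-case grasp closed on air because the real fingertips sit about 36.5 mm behind the reported TCP).

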